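# Pack the force train in the calibration frame

## Robot

A 6-joint arm with a two-finger parallel gripper is mounted at the origin on the work surface. World frame = base frame: x ahead of the robot, y to its left, z up, the work surface at z = 0. Lengths are in m, angles in rad, forces in N, time in s.
With the tool pointing down it reaches from about 0.225 to 0.875 m from the base axis. Payload 3.4 kg.
Tool frame: the origin (TCP) lies at the very end of the fingers, on their centre line; the grasp point (between the pads) lies 19 mm behind it (manip.hold_point_z is the distance from the TCP to the grasp point, in m); z points along the fingers, x is the direction in which the jaws open and shut, and the axes are right-handed (so a half turn about z gives the same grasp; the last joint's range is limited). The gripper opens to 85 mm and grips with 20 to 120 N. Pads are 22 mm wide; open, the fingers measure 114 mm over their backs; the gripper's body (76 mm by 85 mm) begins 54 mm behind the grasp point. The pads swing forward as they close: fully open they stand 13 mm farther back than shut.
Start: joints at [1.165, 0.276, 1.505, -0, 1.361, -0.121], TCP at [0.162, 0.552, 0.231] pointing down, gripper open.
Joint ranges: [-2.89, 2.89], [-0.75, 2.08], [0.22, 2.7], [-1.18, 4.32], [0.11, 2.71], [-2.7, 2.7]. Speed limits (rad/s): [2.57, 2.57, 3.14, 3.14, 3.14, 3.14].

## Interface

Orientations are given as a unit quaternion [w, x, y, z].
In Python, from rig import manip gives the robot as it stands.
- The arm moves only by the tool apply_moves, never from a script. Its argument "commands" is one flat list of numbers, 6 for each row, row after row: the shift along the tool's x, y, z normalised to -1 to 1, where 1 is 0.03 m, then the turn, a rotation vector about the tool's x, y, z normalised to -1 to 1, where 1 is 0.15 rad. A call has 1 to 20 rows; each row shifts and turns the commanded pose from where the row before left it, along the tool's axes as they then stand; what a row does not reach is not made up. A row lasts 1/10 s, in which the tool goes at most 50 mm and 8.59 degrees, less where a joint would pass 70% of its speed; a pose out of reach is approached as far as the arm can. A call with a number of a shift or a turn outside -1 to 1 is refused whole. A call with a gripper value outside its range is refused whole. "jaw" is the opening, from -1 (shut) to 1 (fully open), set as the call begins (left out, the last holds). The fingers move at their own pace and stop on an object; "newtons" is the grip in N (left out, the last holds). Time passes only in rows, so rows that do not move let the fingers close. It gives the time, the measured TCP pose, the force and the opening at its end, in the units of the state.
- manip.get_state(): the state, without advancing time (a new reading comes with each control period).
- manip.get_image(name): name is "scene" or "top" or "wrist"; returns a dict with "frame" (400x640x3 uint8, red, green, blue), "fx", "fy", "cx", "cy" (pixels), "extrinsics" (4x4, takes a point from camera to world coordinates); the wrist camera has in their place "mount" (4x4, takes a point from camera to tool coordinates, whose origin is the TCP and whose axes are the tool frame's). Camera axes: x right, y up, looking along -z (the intrinsics and any distortion apply to the point x, -y, -z); pixel columns grow to the right and rows downward; lengths in m; the calibration is good to about 2 mm. A picture is of the moment at which its call begins: read the wrist's pose just before it. There is no depth.
- manip.sign_off(): hands the job in, once; it reports no verdict.
The state is a dict: "clock": time; "qpos": joint angles; "qd": joint speeds; "effort": joint torques, N m; "position": TCP position; "ee_rot": TCP orientation; "contact_force": force on the tool from outside, world axes, zero at the start; "moment": the same for the moment, N m; "width": finger opening in m.
Only numpy, scipy, OpenCV 4.12 (cv2) and the standard library are available. Lean on these libraries where they do the work, as an engineer would, in place of code of your own. Each camera call takes 0.05 s, during which the arm holds its last target. There are 200 camera calls.

## Task

Load every load cell that is on the bench into the raised bed of the force frame, standing upright in a row and pushed up against the fixed reaction head. Then find, by feeling and trying them, the one spacer block that fills the gap left in front of the screw head - it must go fully down to the bed's floor with hardly any play left - and leave it in there against the screw head. With the train packed and your hands off it, press the readout's zero key fully and let it go; leave the standing brass weight where it is.

Things in the scene. Friction and masses are not known exactly. Their poses are not given: they have to be found in the camera images.
- frame: Black steel force frame, fixed. Origin: underside, below mid-bed; z up. Raised bed = channel along y: floor 100 mm above the bench, 54 mm wide between guide strips (7 mm thick, 12 mm high), 139 mm long from reaction head face (y +69.5) to screw head face (y -69.5). Heads stand 62 mm above the floor and do not move. Behind the screw head (y -95 to -205) screw, nut and handwheel, up to 191 mm above the bench.
- reaction_face (a point): Foot of the reaction head's face: middle of the bed's width, on the bed's floor, at frame y = +69.5 mm.
- screw_face (a point): Foot of the screw head's face: middle of the bed's width, on the bed's floor, at frame y = -69.5 mm.
- cell_a: Steel load cell: block 50 mm wide, 50 tall and 32, 37 or 42 long (one of each; which name has which is not told), a connector (13 mm across, 12 high) on its top 10 mm off centre; origin at the centre of its underside, z up, x across its 50 mm width, y along its length. About 0.45 kg. Stands on the bench; may be absent. In the train its length lies along the bed, either way round.
- cell_b: Steel load cell: block 50 mm wide, 50 tall and 32, 37 or 42 long (one of each; which name has which is not told), a connector (13 mm across, 12 high) on its top 10 mm off centre; origin at the centre of its underside, z up, x across its 50 mm width, y along its length. About 0.45 kg. Stands on the bench; may be absent. In the train its length lies along the bed, either way round.
- cell_c: Steel load cell: block 50 mm wide, 50 tall and 32, 37 or 42 long (one of each; which name has which is not told), a connector (13 mm across, 12 high) on its top 10 mm off centre; origin at the centre of its underside, z up, x across its 50 mm width, y along its length. About 0.45 kg. Stands on the bench; may be absent. In the train its length lies along the bed, either way round.
- spacer_a: Aluminium spacer block 50 mm wide, 50 tall and 21, 26, 58, 63 or 68 long (one of each; which name has which is not told: feel it), foot chamfered 2.5 mm; origin at the centre of its underside, z up, x across its 50 mm width, y along its length. 0.13-0.41 kg, stands on the bench. Goes in with its length along the bed, either way round. All cells present plus the right spacer are 2 mm shorter than the bed.
- spacer_b: Aluminium spacer block 50 mm wide, 50 tall and 21, 26, 58, 63 or 68 long (one of each; which name has which is not told: feel it), foot chamfered 2.5 mm; origin at the centre of its underside, z up, x across its 50 mm width, y along its length. 0.13-0.41 kg, stands on the bench. Goes in with its length along the bed, either way round. All cells present plus the right spacer are 2 mm shorter than the bed.
- spacer_c: Aluminium spacer block 50 mm wide, 50 tall and 21, 26, 58, 63 or 68 long (one of each; which name has which is not told: feel it), foot chamfered 2.5 mm; origin at the centre of its underside, z up, x across its 50 mm width, y along its length. 0.13-0.41 kg, stands on the bench. Goes in with its length along the bed, either way round. All cells present plus the right spacer are 2 mm shorter than the bed.
- spacer_d: Aluminium spacer block 50 mm wide, 50 tall and 21, 26, 58, 63 or 68 long (one of each; which name has which is not told: feel it), foot chamfered 2.5 mm; origin at the centre of its underside, z up, x across its 50 mm width, y along its length. 0.13-0.41 kg, stands on the bench. Goes in with its length along the bed, either way round. All cells present plus the right spacer are 2 mm shorter than the bed.
- spacer_e: Aluminium spacer block 50 mm wide, 50 tall and 21, 26, 58, 63 or 68 long (one of each; which name has which is not told: feel it), foot chamfered 2.5 mm; origin at the centre of its underside, z up, x across its 50 mm width, y along its length. 0.13-0.41 kg, stands on the bench. Goes in with its length along the bed, either way round. All cells present plus the right spacer are 2 mm shorter than the bed.
- zero_key (a joint): Travel of the readout's zero key, 0 m up, 0.006 m fully pressed; 0.0045 m or more counts as pressed; about 4 N presses it fully and it springs back.
- zero_key_top (a point): Centre of the top of the zero key, a round grey key 24 mm across in a black collar 40 mm across, about 90 mm above the bench, at the left front (robot's view) of the sloping panel of the grey readout (170 x 210 mm). It moves square to the panel, which rises away from the robot at 0.22 rad; pressing straight down works.
- weight: Brass calibration weight, a bystander, 38 mm across and 66 mm tall; origin at the centre of its underside.

How it is judged:
On the way, in this order (a step that is already met when the one before it is completed fails the run):
1. every load cell present is seated in the bed and the spacer that fills the gap is fully in, against the screw head (z of cell_a in the frame of frame between 0.097 and 0.104 m and x of cell_a in the frame of frame between -0.006 and 0.006 m and y of cell_a in the frame of frame between -0.07 and 0.07 m and angle between each of cell_a, cell_b, cell_c's own z axis and vertical below 0.06 rad and angle between the y axis of each of cell_a, cell_b, cell_c and the y axis of frame, either way round below 0.1 rad and z of cell_b in the frame of frame between 0.097 and 0.104 m and x of cell_b in the frame of frame between -0.006 and 0.006 m and y of cell_b in the frame of frame between -0.07 and 0.07 m and z of cell_c in the frame of frame between 0.097 and 0.104 m and x of cell_c in the frame of frame between -0.006 and 0.006 m and y of cell_c in the frame of frame between -0.07 and 0.07 m and (((z of spacer_a in the frame of frame between 0.097 and 0.104 m and x of spacer_a in the frame of frame between -0.006 and 0.006 m and y of spacer_a in the frame of frame between -0.07 and 0.07 m and angle between spacer_a's own z axis and vertical below 0.06 rad and angle between the y axis of spacer_a and the y axis of frame, either way round below 0.1 rad) and y of spacer_a in the frame of frame below -0.0525 m and (z of cell_a in the frame of frame above 0.097 m or height (world z) of frame below -1 m) and (z of cell_b in the frame of frame above 0.097 m or height (world z) of frame below -1 m) and (z of cell_c in the frame of frame above 0.097 m or height (world z) of frame below -1 m)) or ((z of spacer_d in the frame of frame between 0.097 and 0.104 m and x of spacer_d in the frame of frame between -0.006 and 0.006 m and y of spacer_d in the frame of frame between -0.07 and 0.07 m and angle between spacer_d's own z axis and vertical below 0.06 rad and angle between the y axis of spacer_d and the y axis of frame, either way round below 0.1 rad) and y of spacer_d in the frame of frame below -0.0365 m and (z of cell_b in the frame of frame above 0.097 m or height (world z) of frame below -1 m) and (z of cell_c in the frame of frame above 0.097 m or height (world z) of frame below -1 m)) or ((z of spacer_c in the frame of frame between 0.097 and 0.104 m and x of spacer_c in the frame of frame between -0.006 and 0.006 m and y of spacer_c in the frame of frame between -0.07 and 0.07 m and angle between spacer_c's own z axis and vertical below 0.06 rad and angle between the y axis of spacer_c and the y axis of frame, either way round below 0.1 rad) and y of spacer_c in the frame of frame below -0.034 m and (z of cell_a in the frame of frame above 0.097 m or height (world z) of frame below -1 m) and (z of cell_c in the frame of frame above 0.097 m or height (world z) of frame below -1 m)) or ((z of spacer_e in the frame of frame between 0.097 and 0.104 m and x of spacer_e in the frame of frame between -0.006 and 0.006 m and y of spacer_e in the frame of frame between -0.07 and 0.07 m and angle between spacer_e's own z axis and vertical below 0.06 rad and angle between the y axis of spacer_e and the y axis of frame, either way round below 0.1 rad) and y of spacer_e in the frame of frame below -0.0315 m and (z of cell_a in the frame of frame above 0.097 m or height (world z) of frame below -1 m) and (z of cell_b in the frame of frame above 0.097 m or height (world z) of frame below -1 m)))), for 0.3 s.
2. the zero key is pressed fully (value of joint zero_key above 0.0045 m), for 0.05 s.
At the end, for the whole second after the job is handed in: Every cell present and the right spacer (2 mm play in all) stand on the bed's floor (within 4 mm), upright (0.06 rad), square to the bed (0.1 rad), centred between the strips (6 mm), the spacer within 4 mm of the screw head; zero key pressed after that and up again; all at rest (all of step 1 and linear speed of each of cell_a, cell_b, cell_c, spacer_a, spacer_b, spacer_c, spacer_d, spacer_e below 0.01 m/s and value of joint zero_key below 0.002 m); the robot touches nothing.
It fails at once if the brass weight is moved by more than 25 mm (distance of weight from where it was at the start of the episode above 0.025 m).
Of cell_a, cell_b, cell_c only 2 to 3 are there at a start; the rules pass over those that are not, and their reading is None.
At some moment in a run one of cell_a, cell_b, cell_c, spacer_c, spacer_d, spacer_e may be knocked a few centimetres aside while the robot is not near it.
It also fails if it takes over 210 s, if anything falls off the work surface, if the arm or the gripper's body presses on something with over 40 N, if the wrist force passes 120 N, or if a joint passes its speed limit or range.

## Working session

There is one attempt and no reset: what is moved stays moved. The work goes in short steps, Python scripts to look and compute and a tool call to move; the robot and the scene stay as the last step left them, time stands still between calls to the robot, and variables do not carry over. Pictures are saved under pics/ and viewed, about 12 in all and at most 16, crops included, and the job is handed in when it is done.

Besides the shell and the picture viewer there is one more tool, called after "Request:" as name(argument=value, ...) on one line, values as JSON. apply_moves: Moves the arm, as the interface text tells. Scaled input: -1 to 1 covers 0.03 m each way for a shift and 0.15 rad each way for a turn. Its arguments: {"type":"object","properties":{"commands":{"type":"array"},"jaw":{"type":"number"},"newtons":{"type":"number"}},"required":["commands"]}

```bash
mkdir -p pics; ls; python3 - <<'E'
from rig import manip
import cv2,json
s=manip.get_state();print(s)
for n in("scene","top"):
    d=manip.get_image(n);cv2.imwrite(f"pics/{n}0.png",d["frame"][:,:,::-1])
    print(n,d["fx"],d["fy"],d["cx"],d["cy"],d["extrinsics"])
d=manip.get_image("wrist");print({k:v for k,v in d.items() if k!="frame"})
print(manip.hold_point_z)
E
```

```text
pics
{'clock': 0.0, 'qpos': array([ 1.16500465e+00,  2.76608870e-01,  1.50612224e+00,  2.03569055e-05,
        1.36070936e+00, -1.21013193e-01]), 'qd': array([ 0.00021782, -0.00091391, -0.0022105 , -0.00253319, -0.000667  ,
       -0.00012103]), 'effort': array([-9.81213743e-04, -4.16782308e+01, -2.45804322e+01, -4.37184708e-04,
        1.11668551e-02,  1.93038971e-06]), 'position': array([0.1613402 , 0.5513543 , 0.23043615]), 'ee_rot': array([ 4.52044470e-04,  8.00296152e-01,  5.99604215e-01, -8.05831488e-04]), 'contact_force': array([ 0.65888986, -0.34483516, -0.09569904]), 'moment': array([ 0.0163253 ,  0.01080738, -0.00982666]), 'width': 0.08536484352509044}
scene 463.25886978850065 463.25886978850065 313.14337384734125 197.32994574400013 [[ 0.8615484  -0.31944788  0.39457243  0.94631745]
 [ 0.50731395  0.51240709 -0.69287194 -0.74652817]
 [ 0.01915476  0.79711481  0.60352388  0.714297  ]
 [ 0.          0.          0.          1.        ]]
top 408.5695995608855 408.5695995608855 317.7987680941302 196.3618966684089 [[-0.01016495  0.98805133 -0.15378963  0.39007643]
 [-0.99988592 -0.01176174 -0.00947667  0.01062768]
 [-0.01117227  0.15367576  0.98805817  1.07791696]
 [ 0.          0.          0.          1.        ]]
{'fx': 338.68316412971143, 'fy': 338.68316412971143, 'cx': 317.01352927505764, 'cy': 200.50386208468072, 'mount': array([[ 9.99999626e-01,  8.03730546e-04, -3.19035782e-04,
         8.22767724e-04],
       [ 6.69133161e-04, -9.52909135e-01, -3.03255227e-01,
        -7.79175292e-02],
       [-5.47747600e-04,  3.03254900e-01, -9.52909317e-01,
        -1.42113192e-01],
       [ 0.00000000e+00,  0.00000000e+00,  0.00000000e+00,
         1.00000000e+00]])}
0.0187
```

View pics/top0.png

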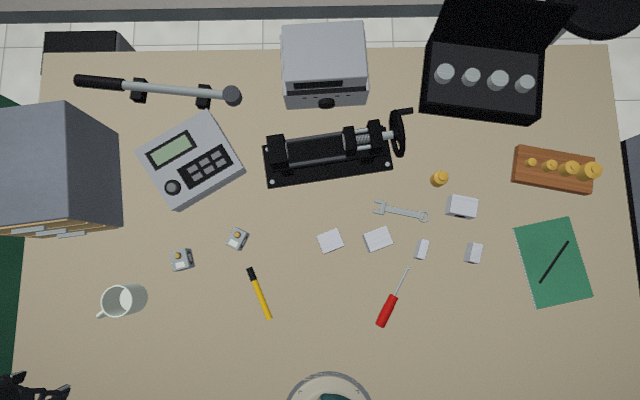

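View pics/scene0.png

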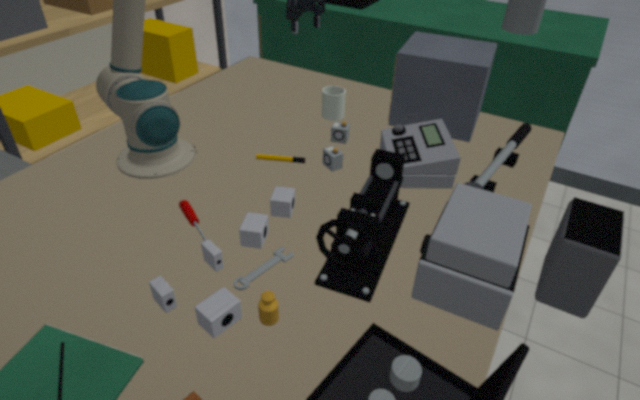

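Two cells sit left at (181,259) and (237,238), and the five spacers are at (330,240), (378,238), (463,206), (422,249) and (473,253). The frame centre is at about (328,150), the weight at (440,178) and the zero key at (172,187). I'll enlarge the crops next.

```bash
python3 - <<'E'
import cv2
im=cv2.imread("pics/top0.png")
a=im[190:280,160:260];b=im[190:280,310:490];f=im[95:195,255:425]
cv2.imwrite("pics/c1.png",cv2.resize(im[215:275,160:260],None,fx=8,fy=8,interpolation=cv2.INTER_CUBIC))
cv2.imwrite("pics/c2.png",cv2.resize(b,None,fx=4.44444,fy=4.44444,interpolation=cv2.INTER_CUBIC))
cv2.imwrite("pics/c3.png",cv2.resize(f,(765,450),interpolation=cv2.INTER_CUBIC))
E
```

```text
(no output)
```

View pics/c1.png

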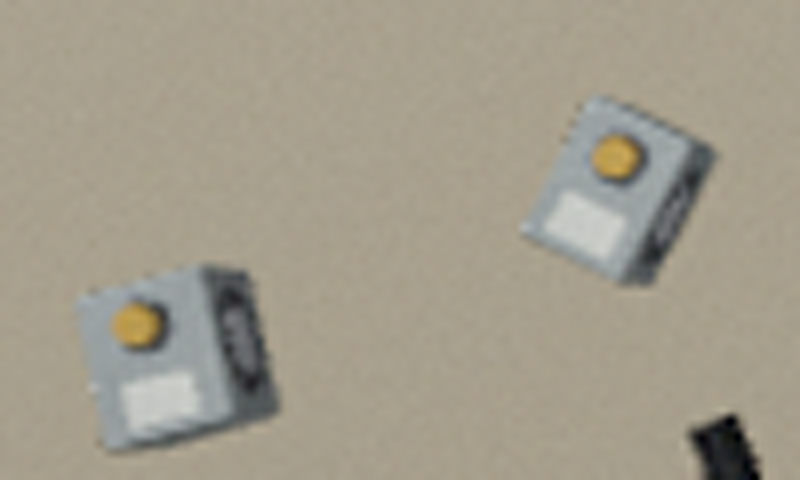

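View pics/c2.png

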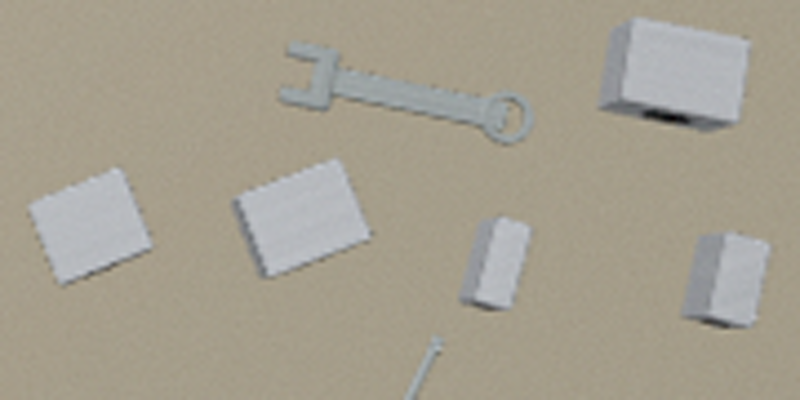

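View pics/c3.png

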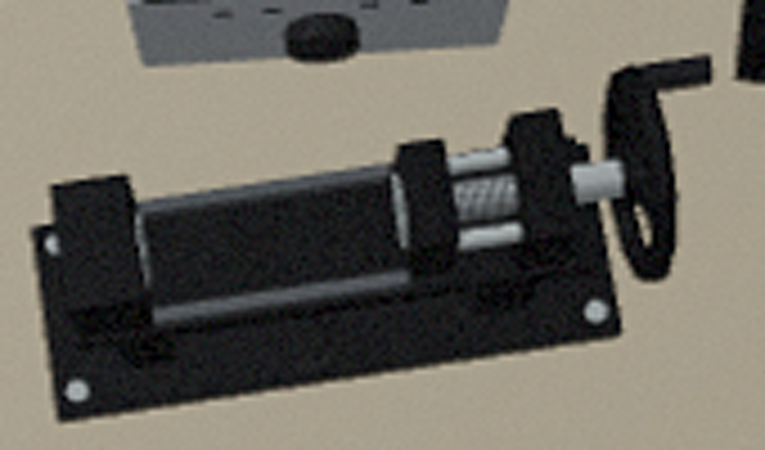

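```bash
cat > h.py <<'E'
import numpy as np,cv2
from scipy.spatial.transform import Rotation as R
from rig import manip
T=dict(fx=408.5696,cx=317.79877,cy=196.3619,E=np.array([[-0.01016495,0.98805133,-0.15378963,0.39007643],[-0.99988592,-0.01176174,-0.00947667,0.01062768],[-0.01117227,0.15367576,0.98805817,1.07791696],[0,0,0,1]]))
def ray(u,v,z,c=T):
    d=np.array([(u-c['cx'])/c['fx'],-(v-c['cy'])/c['fx'],-1]); d=c['E'][:3,:3]@d; o=c['E'][:3,3]
    return (o+d*(z-o[2])/d[2])
def proj(p,c=T):
    q=c['E'][:3,:3].T@(np.asarray(p,float)-c['E'][:3,3]); return np.array([c['cx']-c['fx']*q[0]/q[2]*1.0, c['cy']+c['fx']*q[1]/q[2]])
def wrist(name=None):
    s=manip.get_state(); d=manip.get_image("wrist")
    w,x,y,z=s['ee_rot']; M=np.eye(4); M[:3,:3]=R.from_quat([x,y,z,w]).as_matrix(); M[:3,3]=s['position']
    if name: cv2.imwrite(f"pics/{name}.png",d["frame"][:,:,::-1])
    return dict(fx=d['fx'],cx=d['cx'],cy=d['cy'],E=M@d['mount']),s,d['frame']
def st():
    s=manip.get_state(); w,x,y,z=s['ee_rot']; r=R.from_quat([x,y,z,w]).as_matrix()
    print('t %.2f'%s['clock'],'pos',s['position'].round(4),'toolx yaw %.4f'%np.arctan2(r[1,0],r[0,0]),'q',s['qpos'].round(2),'F',s['contact_force'].round(1),'w %.4f'%s['width']); return s,r
E
python3 - <<'E'
from h import *
def face(n,o,k,c,z=.05):
    P=np.array([ray(o[0]+u/k,o[1]+v/k,z)[:2] for u,v in c])
    e=[P[1]-P[0],P[2]-P[1],P[3]-P[2],P[0]-P[3]]
    print(n,P.mean(0).round(4),'len',[round(np.hypot(*x)*1000) for x in e],'dir',[round(np.arctan2(x[1],x[0]),3) for x in e])
o=(160,215)
face('c1',o,8,[(80,300),(205,265),(232,418),(110,450)])
face('c2',o,8,[(597,97),(692,138),(622,280),(525,230)])
o=(310,190);k=4.4444
face('s1',o,k,[(28,207),(120,168),(152,246),(62,284)])
face('s2',o,k,[(235,200),(338,158),(371,237),(268,277)])
face('s3',o,k,[(632,18),(750,40),(738,128),(620,105)])
face('s4',o,k,[(495,217),(530,225),(512,308),(475,302)])
face('s5',o,k,[(728,234),(770,242),(752,326),(712,320)])
o=(255,95);k=4.5
face('strips',o,k,[(140,207),(395,167),(410,275),(155,315)],.112)
face('react head top',o,k,[(52,185),(128,176),(148,304),(68,314)],.162)
face('screw head top',o,k,[(398,147),(443,140),(457,268),(412,275)],.162)
face('base',o,k,[(35,228),(595,145),(620,333),(60,420)],.01)
print(ray(172,187,.09),ray(440,180,.06))
E
```

```text
c1 [0.3941 0.367 ] len [40, 48, 39, 48] dir [np.float64(-1.308), np.float64(-2.927), np.float64(1.816), np.float64(0.243)]
c2 [0.446  0.2267] len [33, 49, 35, 47] dir [np.float64(-1.984), np.float64(2.694), np.float64(1.095), np.float64(-0.483)]
s1 [ 0.437  -0.0098] len [56, 47, 55, 47] dir [np.float64(-1.182), np.float64(-2.769), np.float64(1.956), np.float64(0.407)]
s2 [ 0.4403 -0.1295] len [63, 48, 62, 47] dir [np.float64(-1.197), np.float64(-2.779), np.float64(1.926), np.float64(0.381)]
s3 [ 0.5202 -0.3489] len [68, 51, 67, 51] dir [np.float64(-1.772), np.float64(2.939), np.float64(1.363), np.float64(-0.194)]
s4 [ 0.414  -0.2405] len [20, 48, 21, 49] dir [np.float64(-1.808), np.float64(2.878), np.float64(1.4), np.float64(-0.278)]
s5 [ 0.4029 -0.3722] len [24, 48, 22, 49] dir [np.float64(-1.771), np.float64(2.862), np.float64(1.412), np.float64(-0.25)]
strips [0.6585 0.0228] len [140, 61, 139, 61] dir [np.float64(-1.423), np.float64(-3.028), np.float64(1.718), np.float64(0.135)]
react head top [0.6439 0.1127] len [40, 69, 41, 69] dir [np.float64(-1.462), np.float64(-2.989), np.float64(1.686), np.float64(0.128)]
screw head top [ 0.6614 -0.0565] len [24, 68, 23, 68] dir [np.float64(-1.424), np.float64(-3.06), np.float64(1.716), np.float64(0.085)]
base [ 0.6619 -0.0073] len [341, 116, 335, 118] dir [np.float64(-1.432), np.float64(-3.051), np.float64(1.715), np.float64(0.136)]
[0.57148627 0.37939579 0.09      ] [ 0.58670512 -0.28904625  0.06      ]
```

The picture gives cells of roughly 40 and 34 mm, large spacers s1≈58, s2≈63 and s3≈68 mm, and small ones s4 and s5. Squeezing the parts will confirm these. First I'll move above cell 1, with the jaws along its length.

Request:
apply_moves(commands=[0,0,0,0,0,-0.87,0,0,0,0,0,-0.87,0,0,0,0,0,-0.87,0,0,0,0,0,-0.87,-0.781,0.608,0.43,0,0,0,-0.781,0.608,0.43,0,0,0,-0.781,0.608,0.43,0,0,0,-0.781,0.608,0.43,0,0,0,-0.781,0.608,0.43,0,0,0,-0.781,0.608,0.43,0,0,0,-0.781,0.608,0.43,0,0,0,-0.781,0.608,0.43,0,0,0,-0.781,0.608,0.43,0,0,0,-0.781,0.608,0.43,0,0,0,0,0,0,0,0,0], jaw=1, newtons=30)

```text
clock: 1.65
position: [0.3955, 0.3643, 0.1004]
ee_rot: [0.0, 0.62, 0.785, -0.002]
contact_force: [-0.6, -0.4, -0.0]
width: 0.0852
```

```bash
python3 - <<'E'
from h import *
st(); c,s,f=wrist("w1")
E
```

```text
t 1.65 pos [0.3955 0.3643 0.1004] toolx yaw 1.8046 q [ 0.62  0.33  1.78 -0.    1.04 -1.19] F [-0.6 -0.4 -0. ] w 0.0852
```

View pics/w1.png

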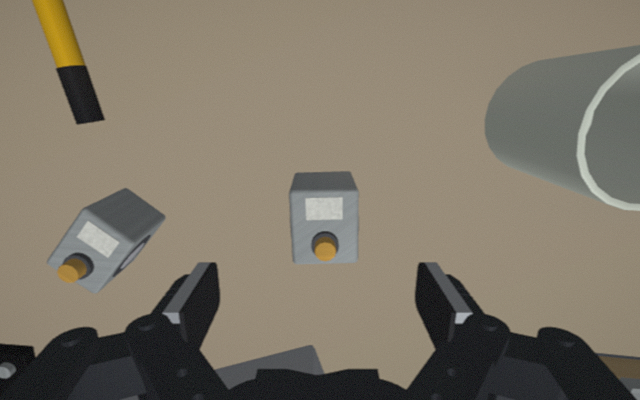

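The cell is square to the jaws at about (325,228), close to the centre line. I'll compute the offset and record the camera's view of it.

```bash
cat >> h.py <<'E'
def off(p,psi=None):
    s,r=st(); d=np.array(p)-s['position'][:len(p)]; d=np.r_[d,np.zeros(3-len(d))]
    print('units now',(r.T@d/.03).round(2))
    y=np.arctan2(r[1,0],r[0,0])
    if psi is not None:
        t=(psi-y+np.pi/2)%np.pi-np.pi/2; y+=t
        r2=np.array([[np.cos(y),np.sin(y),0],[np.sin(y),-np.cos(y),0],[0,0,-1]])
        print('turn units z %.2f'%(-t/.15),'then units',(r2.T@d/.03).round(2),'final psi %.3f'%y)
E
python3 - <<'E'
from h import *
c,s,f=wrist()
P=np.array([ray(u,v,.05,c) for u,v in [(291,194),(357,194),(358,263),(292,263)]]);print(P.round(4),P.mean(0))
off(P.mean(0)[:2])
E
```

```text
[[0.3783 0.3468 0.05  ]
 [0.3692 0.385  0.05  ]
 [0.4132 0.3978 0.05  ]
 [0.4229 0.3569 0.05  ]] [0.39586955 0.37161363 0.05      ]
t 1.75 pos [0.3939 0.3665 0.1018] toolx yaw 1.8062 q [ 0.62  0.33  1.78  0.    1.04 -1.19] F [-0.2  0.3 -0.1] w 0.0858
units now [ 0.15  0.1  -0.  ]
```

Request:
apply_moves(commands=[0.1,0.05,0.9,0,0,0,0,0,0.9,0,0,0,0,0,0.9,0,0,0,0,0,0,0,0,0])

```text
clock: 2.15
position: [0.3915, 0.3695, 0.0189]
ee_rot: [-0.001, 0.618, 0.786, -0.003]
contact_force: [-0.9, 0.0, -0.4]
width: 0.0854
```

Request:
apply_moves(commands=[0,0,0,0,0,0,0,0,0,0,0,0,0,0,0,0,0,0,0,0,0,0,0,0,0,0,0,0,0,0,0,0,0,0,0,0,0,0,0,0,0,0,0,0,0,0,0,0,0,0,0,0,0,0,0,0,0,0,0,0], jaw=-1, newtons=25)

```text
clock: 3.15
position: [0.3955, 0.3704, 0.023]
ee_rot: [0.001, 0.618, 0.786, 0.001]
contact_force: [-1.1, -1.9, 5.9]
width: 0.0416
```

```bash
python3 -c "
from h import *
st()"
```

```text
t 3.15 pos [0.3955 0.3704 0.023 ] toolx yaw 1.8086 q [ 0.62  0.43  1.87 -0.    0.85 -1.18] F [-1.1 -1.9  5.9] w 0.0416
```

The length reads 41.6 mm, so this is the 42 mm cell. Next: open, turn 90°, and grip across the width.

Request:
apply_moves(commands=[0,0,0,0,0,0,0,0,0,0,0,0,0,0,0,0,0,0,0,0,0,0,0,0,0,0,0,0,0,0,0,0,0,0,0,0.95,0,0,0,0,0,0.95,0,0,0,0,0,0.95,0,0,0,0,0,0.95,0,0,0,0,0,0.95,0,0,0,0,0,0.95,0,0,0,0,0,0.95,0,0,0,0,0,0.95,0,0,0,0,0,0.95,0,0,0,0,0,0.95,0,0,0,0,0,0.95,0,0,0,0,0,0], jaw=1)

```text
clock: 4.85
position: [0.3946, 0.3703, 0.0212]
ee_rot: [0.0, 0.993, 0.12, -0.0]
contact_force: [-0.4, 0.4, -0.0]
width: 0.0852
```

Request:
apply_moves(commands=[0,0,0,0,0,0,0,0,0,0,0,0,0,0,0,0,0,0,0,0,0,0,0,0,0,0,0,0,0,0,0,0,0,0,0,0,0,0,0,0,0,0,0,0,0,0,0,0,0,0,0,0,0,0,0,0,0,0,0,0], jaw=-1, newtons=50)

```text
clock: 5.85
position: [0.3952, 0.3706, 0.0216]
ee_rot: [-0.0, 0.993, 0.12, 0.001]
contact_force: [0.8, 0.8, 5.0]
width: 0.0497
```

```bash
python3 -c "
from h import *
off([0.70,0.07],0.14)"
```

```text
t 5.85 pos [0.3952 0.3706 0.0216] toolx yaw 0.2406 q [ 0.62  0.43  1.87 -0.    0.85  0.38] F [0.8 0.8 5. ] w 0.0497
units now [ 7.48 12.15  0.  ]
turn units z 0.67 then units [ 8.66 11.34  0.  ] final psi 0.140
```

Holding the cell. I'll lift it and hover beyond the reaction head, so the wrist camera can look along the bed.

Request:
apply_moves(commands=[0,0,-1,0,0,0.67,0,0,-1,0,0,0,0,0,-1,0,0,0,0,0,-1,0,0,0,0,0,-1,0,0,0,0.735,0.878,-0.333,0,0,0,0.735,0.878,-0.333,0,0,0,0.735,0.878,-0.333,0,0,0,0.735,0.878,-0.333,0,0,0,0.735,0.878,-0.333,0,0,0,0.735,0.878,-0.333,0,0,0,0.735,0.878,-0.333,0,0,0,0.735,0.878,-0.333,0,0,0,0.735,0.878,-0.333,0,0,0,0.735,0.878,-0.333,0,0,0,0,0,0,0,0,0,0,0,0,0,0,0])

```text
clock: 7.55
position: [0.6486, 0.1395, 0.2682]
ee_rot: [-0.0, 0.998, 0.069, -0.003]
contact_force: [-0.4, 0.5, -5.7]
width: 0.0488
```

```bash
python3 - <<'E'
from h import *
st(); c,s,f=wrist("w2"); np.save("w2.npy",c['E'])
E
```

```text
t 7.55 pos [0.6486 0.1395 0.2682] toolx yaw 0.1383 q [ 0.11  0.4   1.23  0.    1.52 -0.03] F [-0.4  0.5 -5.7] w 0.0488
```

View pics/w2.png

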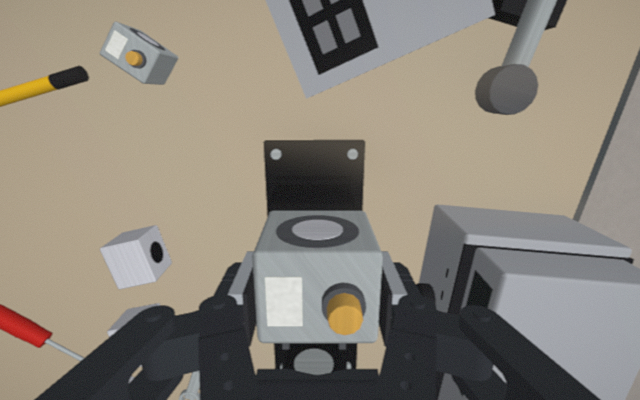

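Image up is world +y, so the cell hides the bed from here. The frame's end plate at (264–364,141) is level, so its yaw matches the tool's 0.138. I'll hover on the screw side instead.

Request:
apply_moves(commands=[-0.044,0.96,0,0,0,0,-0.044,0.96,0,0,0,0,-0.044,0.96,0,0,0,0,-0.044,0.96,0,0,0,0,-0.044,0.96,0,0,0,0,-0.044,0.96,0,0,0,0,-0.044,0.96,0,0,0,0,-0.044,0.96,0,0,0,0,0,0,0,0,0,0,0,0,0,0,0,0])

```text
clock: 8.6
position: [0.6702, -0.0885, 0.2698]
ee_rot: [-0.001, 0.998, 0.07, -0.002]
contact_force: [-0.2, 0.3, -5.2]
width: 0.0491
```

```bash
python3 - <<'E'
from h import *
st(); c,s,f=wrist("w3"); np.save("w3.npy",c['E'])
cv2.imwrite("pics/w3c.png",cv2.resize(f[0:260,200:460,::-1],(600,600),interpolation=cv2.INTER_CUBIC))
E
```

```text
t 8.60 pos [ 0.6702 -0.0885  0.2698] toolx yaw 0.1398 q [-0.23  0.42  1.19  0.    1.53 -0.37] F [-0.2  0.3 -5.2] w 0.0491
```

View pics/w3c.png

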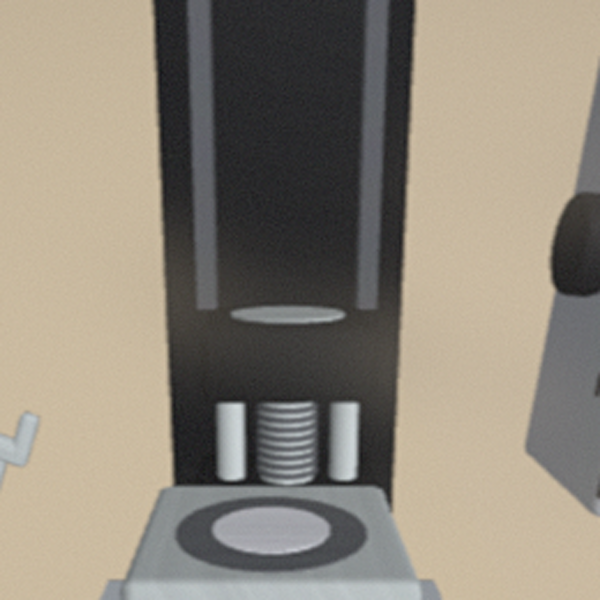

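```bash
python3 - <<'E'
from h import *
c=dict(fx=338.68316,cx=317.01353,cy=200.50386,E=np.load("w3.npy"))
k=600/260
g=lambda u,v,z:ray(200+u/k,v/k,z,c)
L0,L1=g(197,308,.112),g(188,0,.112);R0,R1=g(378,308,.112),g(388,0,.112)
l0,l1=g(217,308,.112),g(211.5,0,.112);r0,r1=g(358,308,.112),g(366.5,0,.112)
for a,b in((L0,L1),(R0,R1),(l0,l1),(r0,r1)): print(a.round(4),b.round(4),'yaw %.4f'%-np.arctan2(b[0]-a[0],b[1]-a[1]))
print('w',np.hypot(*(L0-R0)[:2]),np.hypot(*(l0-r0)[:2]))
m0=(L0+R0+l0+r0)/4;m1=(L1+R1+l1+r1)/4;y=-np.arctan2(m1[0]-m0[0],m1[1]-m0[1]);print('mid yaw',y,m0,m1)
cen=m0[:2]+.0695*np.array([-np.sin(y),np.cos(y)]);print('centre',cen)
# frame end from w2
c2=dict(c,E=np.load("w2.npy"));e=[ray(u,v,.012,c2) for u,v in((264,141.3),(364,140.7),(276,154),(352,154))];print(np.round(e,4))
a=(e[0]+e[1])/2;d=a[:2]-cen;print('end mid in frame',d@[np.cos(y),np.sin(y)],d@[-np.sin(y),np.cos(y)])
E
```

```text
[ 0.6362 -0.0478  0.112 ] [0.6217 0.0543 0.112 ] yaw 0.1407
[ 0.7041 -0.0383  0.112 ] [0.6889 0.0637 0.112 ] yaw 0.1477
[ 0.6437 -0.0467  0.112 ] [0.6296 0.0555 0.112 ] yaw 0.1368
[ 0.6966 -0.0393  0.112 ] [0.6817 0.0627 0.112 ] yaw 0.1450
w 0.06857440725368308 0.05341984015247935
mid yaw 0.1425520606954413 [ 0.67011601 -0.04302012  0.112     ] [0.65546527 0.05905743 0.112     ]
centre [0.66024216 0.02577492]
[[0.5823 0.1554 0.012 ]
 [0.6979 0.1722 0.012 ]
 [0.5977 0.1424 0.012 ]
 [0.6867 0.1549 0.012 ]]
end mid in frame -0.0003354872390209209 0.1394609425488643
```

The frame centre is at (0.6602,0.0258), yaw 0.1425. The independent end-plate check agrees to 0.3 mm across the bed. Now I'll move cell 1 over frame y +44 mm and down to just above the strips.

Request:
apply_moves(commands=[0.035,-0.881,0,0,0,-0.02,0.035,-0.881,0,0,0,0,0.035,-0.881,0,0,0,0,0.035,-0.881,0,0,0,0,0.035,-0.881,0,0,0,0,0.035,-0.881,0,0,0,0,0,0,0.866,0,0,0,0,0,0.866,0,0,0,0,0,0.866,0,0,0,0,0,0.866,0,0,0,0,0,0.866,0,0,0,0,0,0,0,0,0,0,0,0,0,0,0])

```text
clock: 9.95
position: [0.6546, 0.0697, 0.1413]
ee_rot: [-0.0, 0.997, 0.072, -0.001]
contact_force: [-0.1, 0.0, -4.5]
width: 0.049
```

```bash
cat >> h.py <<'E'
FC=np.array([.6602,.0258]);FY=.1425
def fr(p): # world xy -> frame xy
    d=np.asarray(p)[:2]-FC; return np.array([d@[np.cos(FY),np.sin(FY)],d@[-np.sin(FY),np.cos(FY)]])
def wf(x,y): return FC+x*np.array([np.cos(FY),np.sin(FY)])+y*np.array([-np.sin(FY),np.cos(FY)])
E
python3 - <<'E'
from h import *
s,_=st();print(fr(s['position']));off(wf(0,.044),FY)
E
```

```text
t 9.95 pos [0.6546 0.0697 0.1413] toolx yaw 0.1444 q [ 0.    0.46  1.45  0.    1.24 -0.14] F [-0.1  0.  -4.5] w 0.0490
[0.00067194 0.04429881]
t 9.95 pos [0.6546 0.0697 0.1413] toolx yaw 0.1444 q [ 0.    0.46  1.45  0.    1.24 -0.14] F [-0.1  0.  -4.5] w 0.0490
units now [-0.02  0.01  0.  ]
turn units z 0.01 then units [-0.02  0.01  0.  ] final psi 0.142
```

Request:
apply_moves(commands=[-0.02,0,0.16,0,0,0,0,0,0.16,0,0,0,0,0,0.15,0,0,0,0,0,0.13,0,0,0,0,0,0,0,0,0,0,0,0,0,0,0])

```text
clock: 10.55
position: [0.6546, 0.0683, 0.1232]
ee_rot: [-0.0, 0.997, 0.071, -0.0]
contact_force: [-0.2, 0.4, -4.9]
width: 0.0495
```

Request:
apply_moves(commands=[0,0,0.05,0,0,0,0,-0.06,0,0,0,0,0,-0.06,0,0,0,0,0,-0.06,0,0,0,0,0,-0.05,0,0,0,0,0,0,0,0,0,0])

```text
clock: 11.15
position: [0.654, 0.0728, 0.122]
ee_rot: [0.002, 0.997, 0.072, 0.0]
contact_force: [-0.1, -5.7, -5.9]
width: 0.0492
```

```bash
python3 - <<'E'
from h import *
s,_=st();print(fr(s['position']))
E
```

```text
t 11.15 pos [0.654  0.0728 0.122 ] toolx yaw 0.1434 q [ 0.01  0.47  1.48 -0.    1.19 -0.13] F [-0.1 -5.7 -5.9] w 0.0492
[0.00052661 0.04745172]
```

The cell touches the reaction head (5.7 N). Next I'll lower it to the floor and open the jaws slightly.

Request:
apply_moves(commands=[0,0.04,0.04,0,0,0,0,0,0.04,0,0,0,0,0,0,0,0,0,0,0,0,0,0,0])

```text
clock: 11.55
position: [0.6541, 0.0728, 0.1217]
ee_rot: [0.001, 0.997, 0.072, 0.001]
contact_force: [-2.4, -4.7, 4.9]
width: 0.0493
```

Request:
apply_moves(commands=[0,0,0.04,0,0,0,0,0,0,0,0,0,0,0,0,0,0,0])

```text
clock: 11.85
position: [0.6541, 0.0729, 0.1217]
ee_rot: [0.001, 0.997, 0.072, 0.001]
contact_force: [-3.2, -5.1, 10.6]
width: 0.0493
```

Request:
apply_moves(commands=[0,0,0,0,0,0,0,0,0,0,0,0,0,0,0,0,0,0,0,0,0,0,0,0,0,0,-0.3,0,0,0,0,0,-0.7,0,0,0,0,0,-1,0,0,0,0,0,-1,0,0,0], jaw=0.41)

```text
clock: 12.65
position: [0.6537, 0.0742, 0.2093]
ee_rot: [-0.0, 0.997, 0.071, -0.0]
contact_force: [1.5, -0.2, 0.5]
width: 0.0605
```

Request:
apply_moves(commands=[0,0,0,0,0,-0.92,0,0,0,0,0,-0.92,0,0,0,0,0,-0.92,0,0,0,0,0,-0.92,0,0,0,0,0,-0.92,0,0,0,0,0,-0.92,0,0,0,0,0,-0.92,0.168,-0.944,0,0,0,0,0.168,-0.944,0,0,0,0,0.168,-0.944,0,0,0,0,0.168,-0.944,0,0,0,0,0.168,-0.944,0,0,0,0,0.168,-0.944,0.93,0,0,0,0.168,-0.944,0.93,0,0,0,0.168,-0.944,0.93,0,0,0,0.168,-0.944,0.93,0,0,0,0,0,0,0,0,0], jaw=1)

```text
clock: 14.35
position: [0.4395, 0.2285, 0.0936]
ee_rot: [-0.002, 0.849, 0.528, -0.005]
contact_force: [-0.5, -0.4, 0.2]
width: 0.0854
```

```bash
python3 - <<'E'
from h import *
st(); c,s,f=wrist("w4"); np.save("w4.npy",c['E'])
d=manip.get_image("top");cv2.imwrite("pics/top1.png",d["frame"][:,:,::-1])
a=cv2.imread("pics/top0.png");df=cv2.absdiff(a,d["frame"][:,:,::-1]).max(2)
n,_,stt,_=cv2.connectedComponentsWithStats((cv2.medianBlur(df,3)>40).astype(np.uint8))
print([tuple(x) for x in stt[1:] if x[4]>15])
E
```

```text
t 14.35 pos [0.4395 0.2285 0.0936] toolx yaw 1.1116 q [ 0.34  0.28  1.87  0.    1.   -0.77] F [-0.5 -0.4  0.2] w 0.0854
[(np.int32(284), np.int32(137), np.int32(22), np.int32(26), np.int32(432)), (np.int32(137), np.int32(188), np.int32(119), np.int32(212), np.int32(5314)), (np.int32(173), np.int32(193), np.int32(29), np.int32(19), np.int32(193)), (np.int32(141), np.int32(286), np.int32(6), np.int32(23), np.int32(110)), (np.int32(5), np.int32(371), np.int32(65), np.int32(29), np.int32(936)), (np.int32(319), np.int32(393), np.int32(31), np.int32(7), np.int32(151))]
```

View pics/w4.png

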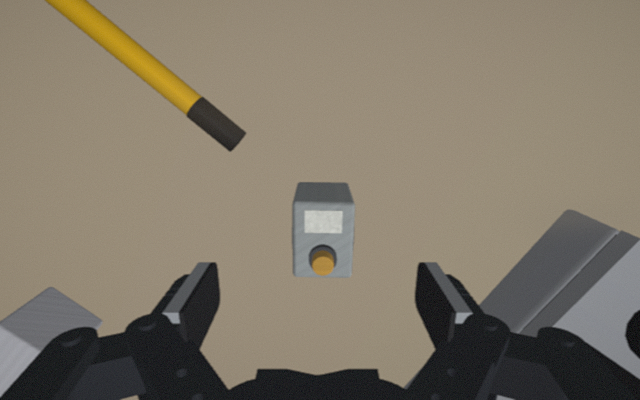

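Cell 2 is centred at about (323,240) and square to the jaws. The other parts haven't moved.

```bash
python3 - <<'E'
from h import *
c=dict(fx=338.68316,cx=317.01353,cy=200.50386,E=np.load("w4.npy"))
P=np.array([ray(u,v,.05,c) for u,v in [(294,203),(353,203),(353,276),(293,276)]]);print([np.hypot(*(P[i]-P[i-1])[:2]).round(4) for i in range(4)])
off(P.mean(0)[:2])
E
```

```text
[np.float64(0.0474), np.float64(0.0341), np.float64(0.0474), np.float64(0.0371)]
t 14.45 pos [0.4458 0.2286 0.0968] toolx yaw 1.1104 q [ 0.33  0.28  1.86 -0.    0.99 -0.78] F [ 0.9 -0.4 -0.1] w 0.0856
units now [0.05 0.01 0.  ]
```

Request:
apply_moves(commands=[0.08,0,0.84,0,0,0,0,0,0.84,0,0,0,0,0,0.84,0,0,0,0,0,0,0,0,0])

```text
clock: 14.85
position: [0.4471, 0.2295, 0.0198]
ee_rot: [-0.0, 0.85, 0.526, -0.001]
contact_force: [0.3, 0.8, -0.3]
width: 0.0854
```

Request:
apply_moves(commands=[0,0,0,0,0,0,0,0,0,0,0,0,0,0,0,0,0,0,0,0,0,0,0,0,0,0,0,0,0,0,0,0,0,0,0,0,0,0,0,0,0,0,0,0,0,0,0,0,0,0,0,0,0,0,0,0,0,0,0,0,0,0,0,0,0,0], jaw=-1, newtons=25)

```text
clock: 15.95
position: [0.4476, 0.2299, 0.0224]
ee_rot: [0.001, 0.85, 0.527, 0.001]
contact_force: [0.0, -2.5, 5.8]
width: 0.0364
```

Request:
apply_moves(commands=[0,0,0,0,0,0,0,0,0,0,0,0,0,0,0,0,0,0,0,0,0,0,0,0,0,0,0,0,0,0,0,0,0,0,0,0.95,0,0,0,0,0,0.95,0,0,0,0,0,0.95,0,0,0,0,0,0.95,0,0,0,0,0,0.95,0,0,0,0,0,0.95,0,0,0,0,0,0.95,0,0,0,0,0,0.95,0,0,0,0,0,0.95,0,0,0,0,0,0.95,0,0,0,0,0,0.95,0,0,0,0,0,0], jaw=1)

```text
clock: 17.65
position: [0.4468, 0.2304, 0.0209]
ee_rot: [-0.0, 0.974, -0.227, -0.0]
contact_force: [-0.1, 0.4, -0.3]
width: 0.0852
```

Request:
apply_moves(commands=[0,0,0,0,0,0,0,0,0,0,0,0,0,0,0,0,0,0,0,0,0,0,0,0,0,0,0,0,0,0,0,0,0,0,0,0,0,0,0,0,0,0,0,0,0,0,0,0,0,0,0,0,0,0,0,0,0,0,0,0], jaw=-1, newtons=50)

```text
clock: 18.65
position: [0.4475, 0.2304, 0.0214]
ee_rot: [-0.0, 0.974, -0.227, 0.001]
contact_force: [1.7, -1.9, 5.4]
width: 0.0492
```

```bash
python3 - <<'E'
from h import *
off(wf(0,.004),FY)
E
```

```text
t 18.65 pos [0.4475 0.2304 0.0214] toolx yaw -0.4581 q [ 0.34  0.38  1.95 -0.    0.81  0.8 ] F [ 1.7 -1.9  5.4] w 0.0492
units now [9.3  2.87 0.01]
turn units z -4.00 then units [6.05 7.62 0.  ] final psi 0.142
```

Length 36.4 mm, so this is the 37 mm cell (readings run about 0.5 low). 42+37=79, so the 58 mm spacer should fit. Next I'll carry cell 2 over the bed.

Request:
apply_moves(commands=[0,0,-0.93,0,0,-1,0,0,-0.93,0,0,-1,0,0,-0.93,0,0,-1,0,0,-0.93,0,0,-1,0,0,-0.93,0,0,0,0,0,-0.93,0,0,0,0,0,-0.93,0,0,0,0.672,0.847,0,0,0,0,0.672,0.847,0,0,0,0,0.672,0.847,0,0,0,0,0.672,0.847,0,0,0,0,0.672,0.847,0,0,0,0,0.672,0.847,0,0,0,0,0.672,0.847,0,0,0,0,0.672,0.847,0,0,0,0,0.672,0.847,0,0,0,0,0,0,0,0,0,0,0,0,0,0,0,0])

```text
clock: 20.45
position: [0.6574, 0.0294, 0.2132]
ee_rot: [-0.001, 0.998, 0.07, -0.003]
contact_force: [-0.3, 0.2, -6.3]
width: 0.0491
```

```bash
python3 - <<'E'
from h import *
s,_=st();print(fr(s['position']));off(wf(0,.004),FY)
E
```

```text
t 20.45 pos [0.6574 0.0294 0.2132] toolx yaw 0.1402 q [-0.06  0.41  1.34  0.    1.4  -0.2 ] F [-0.3  0.2 -6.3] w 0.0491
[-0.00229732  0.00398156]
t 20.45 pos [0.6574 0.0294 0.2132] toolx yaw 0.1402 q [-0.06  0.41  1.34  0.    1.4  -0.2 ] F [-0.3  0.2 -6.3] w 0.0491
units now [ 0.08 -0.   -0.  ]
turn units z -0.02 then units [ 0.08 -0.    0.  ] final psi 0.142
```

Request:
apply_moves(commands=[0,0,0.8,0,0,-0.01,0,0,0.8,0,0,0,0,0,0.8,0,0,0,0,0,0,0,0,0,0,0,0,0,0,0])

```text
clock: 20.95
position: [0.6575, 0.0305, 0.1437]
ee_rot: [-0.0, 0.997, 0.072, -0.001]
contact_force: [1.2, 0.0, -4.6]
width: 0.049
```

```bash
python3 - <<'E'
from h import *
import numpy as np
for i in range(3):
    s=manip.get_state();print(s['clock'],s['position'].round(4),fr(s['position']).round(4));manip.get_image("wrist")
E
```

```text
20.95 [0.6575 0.0305 0.1437] [-0.002  0.005]
21.0 [0.6587 0.0302 0.145 ] [-0.0008  0.0046]
21.05 [0.6594 0.03   0.1458] [-0.0002  0.0043]
```

Request:
apply_moves(commands=[0.02,0,0.19,0,0,0,0,0,0.19,0,0,0,0,0,0.19,0,0,0,0,0,0.15,0,0,0,0,0,0,0,0,0,0,0,0,0,0,0])

```text
clock: 21.7
position: [0.6593, 0.0296, 0.1225]
ee_rot: [-0.0, 0.997, 0.071, -0.0]
contact_force: [0.9, 0.1, -5.7]
width: 0.0491
```

Request:
apply_moves(commands=[0,-0.06,0,0,0,0,0,-0.06,0,0,0,0,0,-0.05,0,0,0,0,0,0,0,0,0,0,0,0,0,0,0,0])

```text
clock: 22.2
position: [0.6588, 0.0339, 0.1228]
ee_rot: [0.001, 0.997, 0.071, 0.0]
contact_force: [-0.3, -3.2, -4.4]
width: 0.0494
```

```bash
python3 - <<'E'
from h import *
s,_=st();print(fr(s['position']))
E
```

```text
t 22.20 pos [0.6588 0.0339 0.1228] toolx yaw 0.1431 q [-0.05  0.47  1.47 -0.    1.2  -0.2 ] F [-0.3 -3.2 -4.4] w 0.0494
[-0.00024468  0.00817574]
```

Contact felt. I'll push the train home, then lower to the floor.

Request:
apply_moves(commands=[0,-0.04,0.03,0,0,0,0,-0.04,0.03,0,0,0,0,0,0,0,0,0,0,0,0,0,0,0])

```text
clock: 22.6
position: [0.6591, 0.0339, 0.1223]
ee_rot: [0.003, 0.997, 0.072, 0.001]
contact_force: [-0.0, -10.0, -0.6]
width: 0.0494
```

Request:
apply_moves(commands=[0,0,0.04,0,0,0,0,0,0.02,0,0,0,0,0,0,0,0,0,0,0,0,0,0,0])

```text
clock: 23.0
position: [0.6594, 0.0339, 0.1215]
ee_rot: [0.003, 0.997, 0.072, 0.001]
contact_force: [-2.3, -9.7, 2.7]
width: 0.0492
```

```bash
python3 - <<'E'
from h import *
s,_=st();print(fr(s['position']))
E
```

```text
t 23.00 pos [0.6594 0.0339 0.1215] toolx yaw 0.1432 q [-0.05  0.47  1.48 -0.01  1.19 -0.19] F [-2.3 -9.7  2.7] w 0.0492
[0.00031955 0.00813344]
```

Request:
apply_moves(commands=[0,0,0,0,0,0,0,0,0,0,0,0,0,0,0,0,0,0,0,0,0,0,0,0,0,0,-0.3,0,0,0,0,0,-0.7,0,0,0,0,0,-1,0,0,0,0,0,-1,0,0,0], jaw=0.41)

```text
clock: 23.8
position: [0.6581, 0.0373, 0.2103]
ee_rot: [-0.0, 0.997, 0.072, -0.0]
contact_force: [0.1, -0.4, -0.0]
width: 0.0602
```

Request:
apply_moves(commands=[0,0,0,0,0,0.982,0,0,0,0,0,0.982,0,0,0,0,0,0.982,0,0,0,0,0,0.982,0,0,0,0,0,0.982,0,0,0,0,0,0.982,0,0,0,0,0,0.982,0,0,0,0,0,0.982,0,0,0,0,0,0.982,-0.181,0.926,0,0,0,0,-0.181,0.926,0,0,0,0,-0.181,0.926,0,0,0,0,-0.181,0.926,0,0,0,0,-0.181,0.926,0.92,0,0,0,-0.181,0.926,0.92,0,0,0,-0.181,0.926,0.92,0,0,0,-0.181,0.926,0.92,0,0,0,0,0,0,0,0,0,0,0,0,0,0,0], jaw=1)

```text
clock: 25.7
position: [0.4363, -0.0068, 0.0991]
ee_rot: [-0.0, 0.83, -0.558, 0.0]
contact_force: [0.8, -0.1, 1.1]
width: 0.0851
```

```bash
python3 - <<'E'
from h import *
st(); c,s,f=wrist("w5"); np.save("w5.npy",c['E']); st()
E
```

```text
t 25.70 pos [ 0.4363 -0.0068  0.0991] toolx yaw -1.1832 q [-0.18  0.19  1.99  0.    0.96  1.01] F [ 0.8 -0.1  1.1] w 0.0851
t 25.75 pos [ 0.4382 -0.0071  0.0999] toolx yaw -1.1829 q [-0.18  0.19  1.99  0.    0.96  1.01] F [ 0.6 -0.3  0.4] w 0.0856
```

View pics/w5.png

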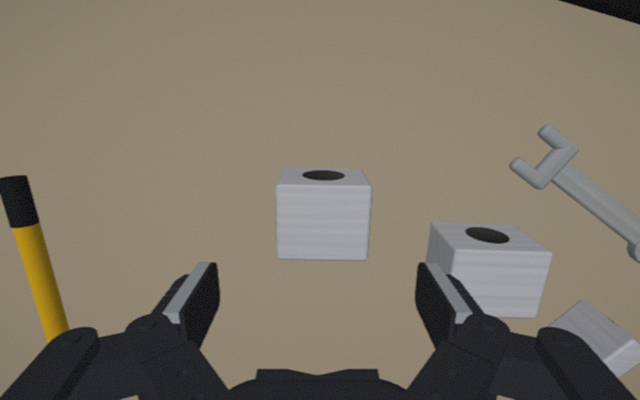

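Spacer 1's top face spans (277,186) to (369,259). Its neighbour is clear of the right finger.

```bash
python3 - <<'E'
from h import *
c=dict(fx=338.68316,cx=317.01353,cy=200.50386,E=np.load("w5.npy"))
P=np.array([ray(u,v,.05,c) for u,v in [(277,186),(371,186),(368,259),(277,258)]]);print([np.hypot(*(P[i]-P[i-1])[:2]).round(4) for i in range(4)],P.mean(0))
off(P.mean(0)[:2])
E
```

```text
[np.float64(0.0467), np.float64(0.0549), np.float64(0.0473), np.float64(0.057)] [ 0.43966296 -0.00846232  0.05      ]
t 25.75 pos [ 0.4382 -0.0071  0.0999] toolx yaw -1.1829 q [-0.18  0.19  1.99  0.    0.96  1.01] F [ 0.6 -0.3  0.4] w 0.0856
units now [ 0.06 -0.03  0.  ]
```

Request:
apply_moves(commands=[0.06,-0.03,0.87,0,0,0,0,0,0.87,0,0,0,0,0,0.87,0,0,0,0,0,0,0,0,0])

```text
clock: 26.15
position: [0.4382, -0.008, 0.0192]
ee_rot: [0.0, 0.83, -0.557, -0.001]
contact_force: [-0.9, -0.0, 0.2]
width: 0.0853
```

Request:
apply_moves(commands=[0,0,0,0,0,0,0,0,0,0,0,0,0,0,0,0,0,0,0,0,0,0,0,0,0,0,0,0,0,0,0,0,0,0,0,0,0,0,0,0,0,0,0,0,0,0,0,0], jaw=-1, newtons=25)

```text
clock: 26.95
position: [0.4401, -0.0086, 0.0221]
ee_rot: [-0.001, 0.83, -0.557, 0.003]
contact_force: [1.9, -0.4, 7.2]
width: 0.0578
```

Request:
apply_moves(commands=[0,0,0,0,0,0,0,0,0,0,0,0,0,0,0,0,0,0,0,0,0,0,0,0,0,0,-0.7,0,0,0,0,0,-0.7,0,0,-0.952,0,0,0,0,0,-0.952,0,0,0,0,0,-0.952,0,0,0,0,0,-0.952,0,0,0,0,0,-0.952,0,0,0,0,0,-0.952,0,0,0,0,0,-0.952,0,0,0,0,0,-0.952,0,0,0,0,0,-0.952,0,0,0,0,0,-0.952,0,0,0,0,0,-0.952,0,0,0.7,0,0,0,0,0,0.7,0,0,0,0,0,0,0,0,0], jaw=1)

```text
clock: 28.85
position: [0.4353, -0.0078, 0.0185]
ee_rot: [-0.001, 0.981, 0.193, -0.003]
contact_force: [0.1, -0.5, -0.2]
width: 0.0854
```

Request:
apply_moves(commands=[0,0,0,0,0,0,0,0,0,0,0,0,0,0,0,0,0,0,0,0,0,0,0,0,0,0,0,0,0,0,0,0,0,0,0,0,0,0,0,0,0,0,0,0,0,0,0,0,0,0,0,0,0,0,0,0,0,0,0,0], jaw=-1, newtons=50)

```text
clock: 29.85
position: [0.4386, -0.0083, 0.0215]
ee_rot: [0.0, 0.981, 0.193, 0.001]
contact_force: [-2.0, -0.1, 5.7]
width: 0.049
```

```bash
python3 - <<'E'
from h import *
off(wf(0,-.0405),FY)
E
```

```text
t 29.85 pos [ 0.4386 -0.0083  0.0215] toolx yaw 0.3880 q [-0.18  0.31  2.09  0.    0.74 -0.57] F [-2.  -0.1  5.7] w 0.0490
units now [6.94 3.05 0.02]
turn units z 1.64 then units [7.47 1.27 0.  ] final psi 0.142
```

Spacer 1 is 57.8 mm, the 58 mm one. I'll carry it over the gap; the target is frame y −40.5 in measured units, since both cell contacts read about 0.9 mm low.

Request:
apply_moves(commands=[0,0,-0.93,0,0,0.82,0,0,-0.93,0,0,0.82,0,0,-0.93,0,0,0,0,0,-0.93,0,0,0,0,0,-0.93,0,0,0,0,0,-0.93,0,0,0,0,0,-0.93,0,0,0,0.83,0.141,0,0,0,0,0.83,0.141,0,0,0,0,0.83,0.141,0,0,0,0,0.83,0.141,0,0,0,0,0.83,0.141,0,0,0,0,0.83,0.141,0,0,0,0,0.83,0.141,0,0,0,0,0.83,0.141,0,0,0,0,0.83,0.141,0,0,0,0,0,0,0,0,0,0,0,0,0,0,0,0])

```text
clock: 31.65
position: [0.6641, -0.014, 0.2143]
ee_rot: [-0.0, 0.997, 0.071, -0.002]
contact_force: [-1.1, -0.1, -3.8]
width: 0.0491
```

```bash
python3 - <<'E'
from h import *
for i in range(3):
    s=manip.get_state();print(s['position'].round(4),fr(s['position']).round(4));manip.get_image("wrist")
off(wf(0,-.0405),FY)
E
```

```text
[ 0.6641 -0.014   0.2143] [-0.0018 -0.04  ]
[ 0.6636 -0.014   0.2147] [-0.0022 -0.0399]
[ 0.6635 -0.014   0.2151] [-0.0023 -0.0399]
t 31.80 pos [ 0.6636 -0.014   0.2154] toolx yaw 0.1421 q [-0.13  0.42  1.32  0.    1.4  -0.27] F [ 0.3  0.5 -3.7] w 0.0493
units now [ 0.08  0.02 -0.  ]
turn units z -0.00 then units [0.08 0.02 0.  ] final psi 0.142
```

Request:
apply_moves(commands=[0.07,0.02,0.4,0,0,0,0,0,0.4,0,0,0,0,0,0,0,0,0,0,0,0,0,0,0,0,0,0,0,0,0])

```text
clock: 32.3
position: [0.6672, -0.0145, 0.1919]
ee_rot: [-0.0, 0.997, 0.071, 0.0]
contact_force: [0.5, 0.5, -3.6]
width: 0.0492
```

```bash
python3 - <<'E'
from h import *
for i in range(3):
    s=manip.get_state();print(s['position'].round(4),fr(s['position']).round(4));manip.get_image("wrist")
E
```

```text
[ 0.6672 -0.0145  0.1919] [ 0.0012 -0.0408]
[ 0.6673 -0.0145  0.1921] [ 0.0013 -0.0409]
[ 0.6673 -0.0145  0.1922] [ 0.0013 -0.0409]
```

Request:
apply_moves(commands=[-0.03,-0.01,0.2,0,0,0,0,0,0.2,0,0,0,0,0,0.2,0,0,0,0,0,0.2,0,0,0,0,0,0,0,0,0])

```text
clock: 32.95
position: [0.6653, -0.0141, 0.1661]
ee_rot: [-0.0, 0.997, 0.071, -0.001]
contact_force: [-0.1, 1.6, -3.4]
width: 0.0492
```

Request:
apply_moves(commands=[0,0,0.2,0,0,0,0,0,0.2,0,0,0,0,0,0.2,0,0,0,0,0,0.2,0,0,0,0,0,0,0,0,0])

```text
clock: 33.45
position: [0.6653, -0.0142, 0.1423]
ee_rot: [-0.0, 0.997, 0.071, -0.001]
contact_force: [0.3, 1.1, -3.9]
width: 0.0495
```

Sliding in with almost no force. Continuing to the floor.

Request:
apply_moves(commands=[0,0,0.2,0,0,0,0,0,0.2,0,0,0,0,0,0.2,0,0,0,0,0,0.06,0,0,0,0,0,0,0,0,0])

```text
clock: 33.95
position: [0.6658, -0.0143, 0.1233]
ee_rot: [-0.0, 0.997, 0.071, -0.001]
contact_force: [0.2, -0.3, -3.1]
width: 0.049
```

Request:
apply_moves(commands=[0,0,0.05,0,0,0,0,0,0.03,0,0,0,0,0,0,0,0,0])

```text
clock: 34.25
position: [0.6663, -0.0143, 0.1217]
ee_rot: [0.0, 0.997, 0.071, 0.0]
contact_force: [0.3, 0.6, -3.2]
width: 0.0491
```

```bash
python3 - <<'E'
from h import *
s,_=st();print(fr(s['position']))
E
```

```text
t 34.25 pos [ 0.6663 -0.0143  0.1217] toolx yaw 0.1421 q [-0.13  0.48  1.46  0.    1.2  -0.27] F [ 0.3  0.6 -3.2] w 0.0491
[ 0.00030596 -0.04054138]
```

Request:
apply_moves(commands=[0,-0.05,0,0,0,0,0,-0.04,0,0,0,0,0,0,0,0,0,0,0,0,0,0,0,0])

```text
clock: 34.65
position: [0.666, -0.0129, 0.1217]
ee_rot: [0.001, 0.997, 0.071, 0.0]
contact_force: [0.6, -5.7, -3.5]
width: 0.0492
```

Request:
apply_moves(commands=[0,0.06,0,0,0,0,0,0.06,0,0,0,0,0,0.06,0,0,0,0,0,0,0,0,0,0,0,0,0,0,0,0])

```text
clock: 35.15
position: [0.6662, -0.0143, 0.1217]
ee_rot: [-0.002, 0.997, 0.071, -0.0]
contact_force: [-1.9, 4.5, -0.2]
width: 0.0493
```

Request:
apply_moves(commands=[0,0,0.03,0,0,0,0,0,0.03,0,0,0,0,0,0,0,0,0,0,0,0,0,0,0])

```text
clock: 35.55
position: [0.6662, -0.0143, 0.1216]
ee_rot: [-0.002, 0.997, 0.071, 0.0]
contact_force: [-2.7, 5.2, 6.3]
width: 0.0494
```

```bash
python3 - <<'E'
from h import *
s,_=st();print(fr(s['position']))
E
```

```text
t 35.55 pos [ 0.6662 -0.0143  0.1216] toolx yaw 0.1421 q [-0.13  0.48  1.46  0.    1.2  -0.27] F [-2.7  5.2  6.3] w 0.0494
[ 0.00025339 -0.04052039]
```

The spacer is seated: it touches both ways with about 1.5 mm of play, is left against the screw head, and rests on the floor. Next I'll release, lift, shut the jaws and go over the zero key.

Request:
apply_moves(commands=[0,0,0,0,0,0,0,0,0,0,0,0,0,0,0,0,0,0,0,0,0,0,0,0,0,0,-0.3,0,0,0,0,0,-0.7,0,0,0,0,0,-1,0,0,0,0,0,-1,0,0,0], jaw=0.41)

```text
clock: 36.35
position: [0.6664, -0.0171, 0.2109]
ee_rot: [-0.0, 0.997, 0.071, -0.0]
contact_force: [1.5, 0.3, 0.1]
width: 0.0601
```

Request:
apply_moves(commands=[-0.091,-0.96,0,0,0,0,-0.091,-0.96,0,0,0,0,-0.091,-0.96,0,0,0,0,-0.091,-0.96,0,0,0,0,-0.091,-0.96,0,0,0,0,-0.091,-0.96,0,0,0,0,-0.091,-0.96,0,0,0,0,-0.091,-0.96,0,0,0,0,-0.091,-0.96,0,0,0,0,-0.091,-0.96,0,0,0,0,-0.091,-0.96,0,0,0,0,-0.091,-0.96,0,0,0,0,-0.091,-0.96,0,0,0,0,-0.091,-0.96,0,0,0,0,0,0,0,0,0,0,0,0,0,0,0,0,0,0,0,0,0,0], jaw=-1)

```text
clock: 38.05
position: [0.5719, 0.3758, 0.21]
ee_rot: [0.0, 0.997, 0.071, 0.0]
contact_force: [-0.0, 0.0, 0.2]
width: -0.0003
```

```bash
python3 - <<'E'
from h import *
st(); c,s,f=wrist("w6"); np.save("w6.npy",c['E']); st()
d=manip.get_image("top")["frame"][:,:,::-1]; cv2.imwrite("pics/top2.png",d)
cv2.imwrite("pics/top2c.png",cv2.resize(d[95:275,160:490],(792,432),interpolation=cv2.INTER_CUBIC))
E
```

```text
t 38.05 pos [0.5719 0.3758 0.21  ] toolx yaw 0.1415 q [ 0.48  0.45  1.28 -0.    1.41  0.34] F [-0.   0.   0.2] w -0.0003
t 38.10 pos [0.572  0.3757 0.21  ] toolx yaw 0.1410 q [ 0.48  0.45  1.28 -0.    1.41  0.34] F [-0.1 -0.7 -0.3] w -0.0002
```

View pics/w6.png

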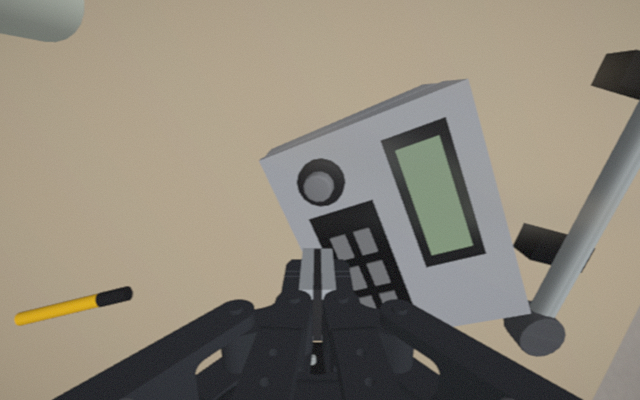

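View pics/top2c.png

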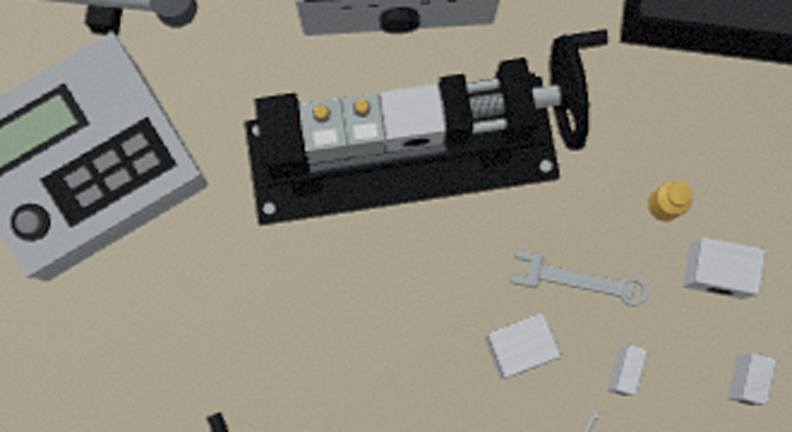

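The train is packed: two cells and the spacer fill the bed. The key shows at (318,187) in the wrist image.

```bash
python3 - <<'E'
from h import *
c=dict(fx=338.68316,cx=317.01353,cy=200.50386,E=np.load("w6.npy"))
p=ray(318,187,.09,c);print(p); print(ray(160+30/2.4,95+221/2.4,.09)); off(p[:2])
E
```

```text
[0.57184666 0.38241611 0.09      ]
[0.57126238 0.37814849 0.09      ]
t 38.15 pos [0.572  0.3756 0.2099] toolx yaw 0.1408 q [ 0.48  0.45  1.28 -0.    1.41  0.34] F [-0.2  0.3 -0.9] w -0.0004
units now [ 0.03 -0.23 -0.  ]
```

Request:
apply_moves(commands=[0.01,-0.16,0.9,0,0,0,0,0,0.9,0,0,0,0,0,0.9,0,0,0,0,0,0.9,0,0,0,0,0,0,0,0,0,0,0,0,0,0,0])

```text
clock: 38.75
position: [0.5716, 0.3809, 0.102]
ee_rot: [0.0, 0.998, 0.07, -0.0]
contact_force: [0.6, 0.2, 0.7]
width: -0.0001
```

Request:
apply_moves(commands=[0,0,0.1,0,0,0,0,0,0.1,0,0,0,0,0,0.1,0,0,0,0,0,0,0,0,0])

```text
clock: 39.15
position: [0.5719, 0.3819, 0.0935]
ee_rot: [-0.0, 0.997, 0.071, 0.001]
contact_force: [1.0, 0.5, 2.2]
width: -0.0
```

Touching the key. I'll press further in small steps.

Request:
apply_moves(commands=[0,0,0.1,0,0,0,0,0,0.07,0,0,0,0,0,0,0,0,0])

```text
clock: 39.45
position: [0.5723, 0.3823, 0.0892]
ee_rot: [-0.001, 0.997, 0.071, 0.002]
contact_force: [1.3, 0.4, 7.1]
width: -0.0004
```

Request:
apply_moves(commands=[0,0,0.07,0,0,0,0,0,0,0,0,0,0,0,0,0,0,0])

```text
clock: 39.75
position: [0.5726, 0.3824, 0.0889]
ee_rot: [-0.001, 0.997, 0.071, 0.002]
contact_force: [-0.2, -1.8, 13.8]
width: -0.0
```

The force profile is a soft spring and then a hard stop (14 N), so the key bottomed out. Lifting clear and doing a last check.

Request:
apply_moves(commands=[0,0,-0.3,0,0,0,0,0,-0.6,0,0,0,0,0,-1,0,0,0,0,0,-1,0,0,0,0,0,-1,0,0,0,0,0,0,0,0,0,0,0,0,0,0,0,0,0,0,0,0,0])

```text
clock: 40.55
position: [0.57, 0.381, 0.2005]
ee_rot: [0.001, 0.997, 0.071, -0.002]
contact_force: [0.5, -0.7, 0.9]
width: 0.0
```

```bash
python3 - <<'E'
from h import *
st()
c,s,w=wrist()
d=manip.get_image("top")["frame"][:,:,::-1]
e=manip.get_image("scene")["frame"][:,:,::-1]
a=cv2.resize(d[115:175,250:410],(800,300),interpolation=cv2.INTER_CUBIC)
b=cv2.resize(e[130:300,300:470],(300,300),interpolation=cv2.INTER_CUBIC)
k=cv2.resize(w[80:280,220:420,::-1],(300,300))
cv2.imwrite("pics/fin.png",np.vstack([a,np.hstack([b,k,np.zeros((300,200,3),np.uint8)])]))
df=cv2.absdiff(cv2.imread("pics/top2.png"),d).max(2)[100:280,260:490];print('changed px',(df>40).sum())
E
```

```text
t 40.55 pos [0.57   0.381  0.2005] toolx yaw 0.1421 q [0.49 0.46 1.29 0.   1.39 0.35] F [ 0.5 -0.7  0.9] w 0.0000
changed px 0
```

View pics/fin.png

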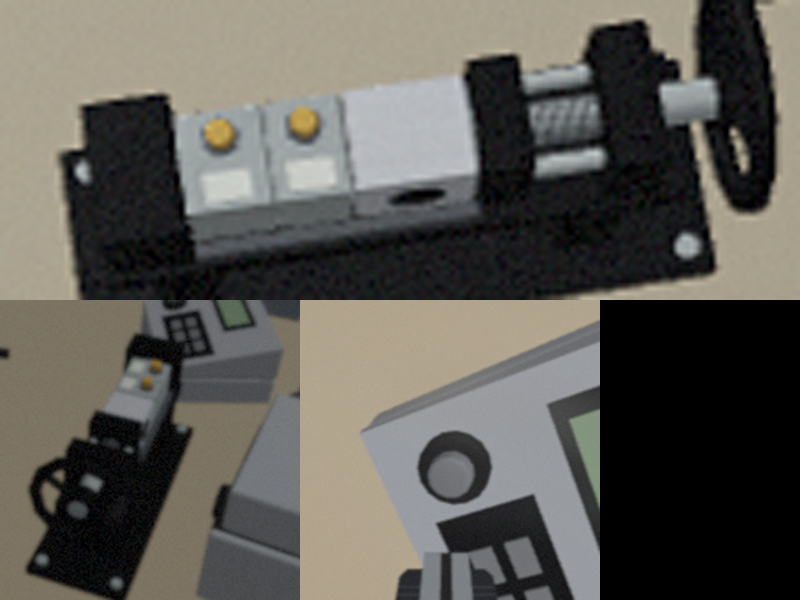

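The pictures show both cells and the spacer level and square, with no visible gap at the screw head and the key up. I'll hand it in.

```bash
python3 -c "
from rig import manip
print(manip.sign_off())"
```

```text
the job is handed in; nothing more can be done
None
```

The job is handed in at about 41 s of the 210 s limit; the rig gives no verdict.

- **Cells:** there were two on the bench. Squeezing them read 41.6 mm and 36.4 mm, so they are the 42 and 37 mm cells. Both are on the bed floor, and I pushed them against the reaction head until I felt contact (up to 10 N).
- **Spacer:** 79 mm of cells calls for the 58 mm spacer. The block I picked read 57.8 mm. It slid down to the floor with almost no force, showed about 1.5 mm of play when pushed both ways, and was left against the screw head. I did not try the other spacers, because the squeeze readings and the fit left no doubt.
- **Zero key:** pressed through its spring to a hard stop (14 N) and released. In the last picture it looks up, but I had no reading of its travel.
- **Last checks:** the train looks level and square with no gap at the screw head. Comparing top pictures from before and after the key press shows no change over the bed, spacers and weight. The arm was clear of everything, with about 1 N on the tool.
- **Disagreements, both small:** positions read about 0.9 mm low along the bed, which I allowed for. The two cameras put the key about 4 mm apart, so I aimed between them.

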